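# Put the screwdriver away in the stay-lidded tool chest

### The arm

A 6-joint arm with a two-finger parallel gripper is mounted at the origin on a cart in front of the work surface, level with it; the furniture and walls round the work are solid. World frame = base frame: x ahead of the robot, y to its left, z up, the work surface at z = 0. Lengths are in m, angles in degrees, forces in N, time in s.
With the tool pointing down it reaches from about 0.325 to 0.9 m from the base axis. Payload 6.1 kg.
Tool frame: the origin (TCP) lies midway between the tips of the shut fingers; the grasp point (between the pads) lies 19 mm behind it; z points along the fingers, y is the line along which they close (so a half turn about z gives the same grasp; the last joint's range is limited). The gripper opens to 85 mm and grips with 20 to 120 N. Pads are 22 mm wide; open, the fingers measure 114 mm over their backs; the gripper's body (76 mm by 85 mm) begins 54 mm behind the grasp point. The pads swing forward as they close: fully open they stand 13 mm farther back than shut.
Start: joints at [69.551, 12.628, 87.462, -0, 79.91, -7.225], TCP at [0.143, 0.608, 0.208] pointing down, gripper open.
Joint ranges: [-170.65, 170.65], [-52.31, 119.04], [5.05, 147.46], [-71.25, 251.25], [11.57, 151.72], [-153.62, 153.62]. Speed limits (degrees/s): [147.25, 147.25, 172.46, 180, 180, 180].

### API

Orientations are given as a 3x3 rotation matrix whose columns are the frame's x, y, z axes.
In Python, from rig import arm gives the robot as it stands. Calls block until the motion is done:
- arm.movep(position, orientation): joint-space move of the TCP to a pose.
- arm.move_linear(position, frame=None, feed=0.15): straight line of the TCP; frame=None keeps the orientation; feed is the mean speed in m/s.
- arm.set_joints(angles): joint-space move.
- arm.gripper_to(opening): finger opening in m; the grip force is fixed at half the most; returns when the fingers have stopped.
- arm.pause(seconds).
- arm.ik(position, orientation): joint angles nearest the present ones, or None.
- arm.state(): the state.
- arm.snapshot(name): name is "scene" or "top"; returns (picture, depth): 384x512x3 uint8, red, green, blue; 384x512 float32, m along the optical axis (not along the pixel's ray), 0 where there is no reading.
- arm.calibration(name): a dict with "camera_matrix" (3x3 intrinsics, pixels), "R" (3x3) and "t" (3): a world point X has camera coordinates R X + t. Camera axes: x right, y down, z forward; pixel columns grow to the right and rows downward; lengths in m; the calibration is good to about 2 mm. A picture is of the moment at which its call begins. calibration takes no time and is no camera call.
A pose or a line that the arm cannot do raises arm.PlanningError and nothing moves.
- arm.sign_off(): hands the job in; it is judged then, once.
Trained networks look in the newest picture that a camera, given by its name, has taken for a name from the list of things; names that differ only in an ending like _2 or _b are one class to them, and where a whole thing is asked for, a point or a joint stands for the part that bears it (a point fixed in the world has none). Each returns a list of dicts, best first, with "score" (0 to 1); they miss things now and then, are a little off and sometimes report something else, mostly with a low value. They report only what shows in the picture. A call takes as long as a camera call.
- arm.boxes_of(camera, label): "pixel" ([row, column] in pixels, amid what is visible of it).
- arm.pinpoint(camera, label): "pixel" ([row, column] in pixels: a listed point, or the origin of a listed thing).
The state is a dict: "t": time; "joints": joint angles; "dq": joint speeds; "joint_efforts": joint torques, N m; "tcp_pos": TCP position; "eef_rot": TCP orientation; "force": force on the tool from outside, world axes, zero at the start; "ft_torque": the same for the moment, N m; "gripper_width": finger opening in m; "finger_force": force on a finger pad.
Only numpy, scipy, OpenCV 4.12 (cv2) and the standard library are available. Lean on these libraries where they do the work, as an engineer would, in place of code of your own. Each camera call takes 0.05 s, during which the arm holds its last target. There are 200 camera calls.

### The job

Put the screwdriver away in the small grey steel tool chest: raise the lid by its handle until the folding stay on the chest's right side locks and let go, lay the screwdriver flat in the wide front bay, then take the stay by the black grip at its knee, break it and let the lid down with it until the chest is fully shut. Be gentle: stop pulling when the stay locks, so that its clamped foot does not slip, never let the lid fall or the screwdriver drop, and leave the other things on the desk as they lie.

Things in the scene. Friction and masses are not known exactly. Their poses are not given: they have to be found in the camera images.
- chest: Grey steel box, 200 deep (x) x 240 wide (y) x 100 mm high, walls 4 mm. Origin: centre of its underside; x to its rear (hinges), -x to its front (handle), y to its left, z up. Rubber floor at z = 8 mm. A divider 54 mm high at x = 46 parts the front bay (x -96 to 44) from a small rear bay. Near it a leg of an upturned chair rises from x 0.63, y 0.23, z 0.11 m to x 0.51, y 0.21, z 0.54 m (world).
- chest_lid (a joint): Lid angle about the hinge line along the chest's y at its rear rim: 0 shut, growing as the front rises. Lid 200 x 240 x 20 mm, 0.4 to 0.7 kg. The stay locks it at 1.22 to 1.39 rad, depending on where its foot is clamped; it goes no further. Unlocked, the stiff knee holds it above about 1 rad; lower down it falls shut.
- lid_hinge (a point): Middle of the lid's hinge line, at x = 100, y = 0, z = 101 mm in the chest's frame.
- lid_handle (a point): Middle of the lid's handle: steel bar 10 mm thick, 80 mm free length along the chest's y, on two posts, 38 mm in front of the lid's front edge. It lies 238 mm from the hinge line along the lid and 10 mm off it on the lid's upper side; with the lid shut it is 111 mm above the desk. A finger fits between bar and lid.
- stay_lower (a joint): Unfolding of the stay's knee: about 0 (within 0.05) with the lid shut, 2.56 dead straight, 2.65 on its stop past dead centre: locked. A spring in the stiff knee snaps it onto the stop once it is pulled straight (or the pull then eased); lifting further only strains it. It breaks when the grip is pulled to the chest's front (-x) with some 6 to 8 N.
- stay_grip (a point): Middle of the black grip at the stay's knee: round bar 14 mm thick, 43 mm long along the chest's y, at the chest's right, its middle 163 mm from the centre line. It moves on a circle of radius 78.2 mm about shoe_pin in the chest's x-z plane: locked, it is above and behind the pin; to shut the lid it goes forward over the top and down in front, to about 58 mm above the desk, the lid following.
- shoe_pin (a point): Foot pin of the stay's lower link, on a small shoe clamped by friction in an upright slotted plate on the chest's right side: x = 10, y = -129, z = 65 to 76 mm in the chest's frame. The shoe slips if the lid is pulled against the locked stay with more than about 10 N at the handle.
- screwdriver: Loose cross-head screwdriver, 197 mm long, lying in front of the chest. Origin: on the desk under the middle of its length; it lies along its y: black handle 27 mm thick from y = +3 to +99 mm, 6 mm shaft towards -y, axis 13 mm up. About 85 g, balanced near y = +45 mm.
- hex_key: Bystander: loose bent hex key, 28 x 87 x 5 mm, origin under its centre.
- eraser: Bystander: white eraser in a card sleeve, 21 x 46 x 12 mm, origin under its centre.
- battery_1: Bystander: round battery 15 mm thick, 50 mm long, lying, origin under its centre.

How it is judged:
By the outcome, as a careful person would: the job done as asked, in the order asked, and still so for the second after the job is handed in, with the robot touching nothing.
It also fails if it takes over 69 s, if anything falls off the work surface, if the arm or the gripper's body presses on something with over 40 N, if the wrist force passes 120 N, or if a joint passes its speed limit or range.

## Working session

There is one attempt and no reset: what is moved stays moved. The work goes in short steps, each a Python script; the robot and the scene stay as the last script left them, time stands still between calls to the robot, and variables do not carry over. Pictures are saved under pics/ and viewed, at most 10 in all, crops included, and the job is handed in when it is done.

```bash
ls; mkdir -p pics; cat > h.py <<'E'
import numpy as np, cv2
from rig import arm
def ray(cam,px):
    c=arm.calibration(cam);K,R,t=map(np.array,(c["camera_matrix"],c["R"],c["t"]))
    d=np.linalg.inv(K)@[px[1],px[0],1.]
    return -R.T@t, R.T@d
def onplane(cam,px,z):
    o,d=ray(cam,px); return o+d*(z-o[2])/d[2]
def atdepth(cam,px,D):
    o,d=ray(cam,px); r,c=int(round(px[0])),int(round(px[1]))
    w=D[max(r-1,0):r+2,max(c-1,0):c+2]; w=w[w>0]
    return o+d*np.median(w) if w.size else None
def proj(cam,X):
    c=arm.calibration(cam);p=np.array(c["camera_matrix"])@(np.array(c["R"])@X+np.array(c["t"]));return p[1]/p[2],p[0]/p[2]
E
python3 - <<'E'
from h import *
np.set_printoptions(precision=3,suppress=True)
for cam in("scene","top"):
    im,D=arm.snapshot(cam); np.save(cam+"_D.npy",D); cv2.imwrite(f"pics/{cam}0.png",cv2.resize(im[:,:,::-1],(800,600)))
    print(cam,ray(cam,(192,256)))
    for l in ["chest","lid_hinge","lid_handle","stay_grip","shoe_pin","screwdriver","hex_key","eraser","battery_1"]:
        for r in arm.pinpoint(cam,l)[:2]: print(l,round(r["score"],2),np.array(r["pixel"]),atdepth(cam,np.clip(r["pixel"],0,[383,511]),D))
print(arm.state())
E
```

```text
pics
scene (array([-0.053, -0.55 ,  0.654]), array([ 0.556,  0.629, -0.543]))
chest 0.95 [235.  316.8] [ 0.496 -0.135  0.103]
lid_hinge 0.71 [203.3 361.9] [ 0.654 -0.14   0.121]
lid_handle 0.78 [201.3 262. ] [0.567 0.125 0.03 ]
stay_grip 0.98 [264.7 302.2] [ 0.436 -0.15   0.062]
shoe_pin 0.6 [247.3 333.7] [ 0.518 -0.169  0.077]
screwdriver 0.72 [235.2 233.1] [0.415 0.068 0.022]
hex_key 0.57 [221.2 183.9] [ 0.37   0.233 -0.004]
eraser 0.67 [183.9 141.7] [0.372 0.486 0.001]
eraser 0.59 [181.7 171.6] [0.449 0.429 0.005]
battery_1 0.52 [189.5 138.2] [0.348 0.463 0.001]
battery_1 0.46 [263.1 300.9] [ 0.436 -0.146  0.064]
top (array([0.451, 0.12 , 1.068]), array([ 0.072,  0.019, -0.997]))
chest 0.67 [166.3 322.5] [ 0.582 -0.035  0.12 ]
lid_hinge 0.89 [129.4 353.2] [ 0.706 -0.15  -0.001]
lid_handle 0.71 [203.6 297.3] [0.492 0.022 0.002]
stay_grip 0.51 [219.3 360.5] [ 0.442 -0.143  0.062]
screwdriver 0.52 [225.5 273.1] [0.43  0.094 0.016]
hex_key 0.38 [245.4 221. ] [ 0.376  0.246 -0.005]
eraser 0.42 [217.6 157.9] [ 0.461  0.428 -0.   ]
battery_1 0.64 [253.4 143.1] [0.36  0.467 0.013]
{'t': 1.0, 'joints': array([69.553, 12.629, 87.463,  0.   , 79.911, -7.226]), 'dq': array([-0.027, -0.067,  0.036, -0.193, -0.09 , -0.011]), 'joint_efforts': array([  0.001, -49.688, -38.972,  -0.   ,   0.001,   0.   ]), 'tcp_pos': array([0.143, 0.608, 0.208]), 'eef_rot': array([[-0.973,  0.229, -0.   ],
       [ 0.229,  0.973, -0.   ],
       [ 0.   , -0.   , -1.   ]]), 'force': array([-0.134, -0.384,  0.817]), 'ft_torque': array([ 0.007, -0.029, -0.002]), 'finger_force': 0.0, 'gripper_width': 0.08530531195216093}
```

View pics/scene0.png

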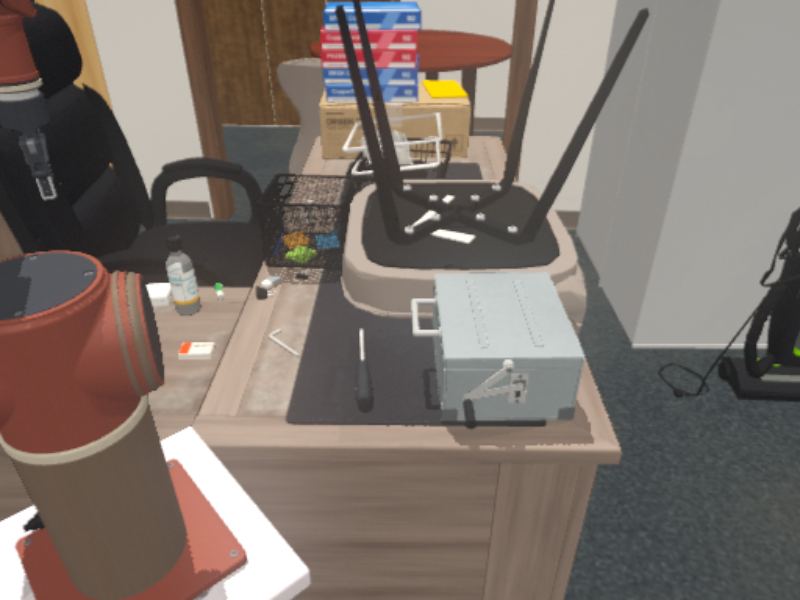

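View pics/top0.png

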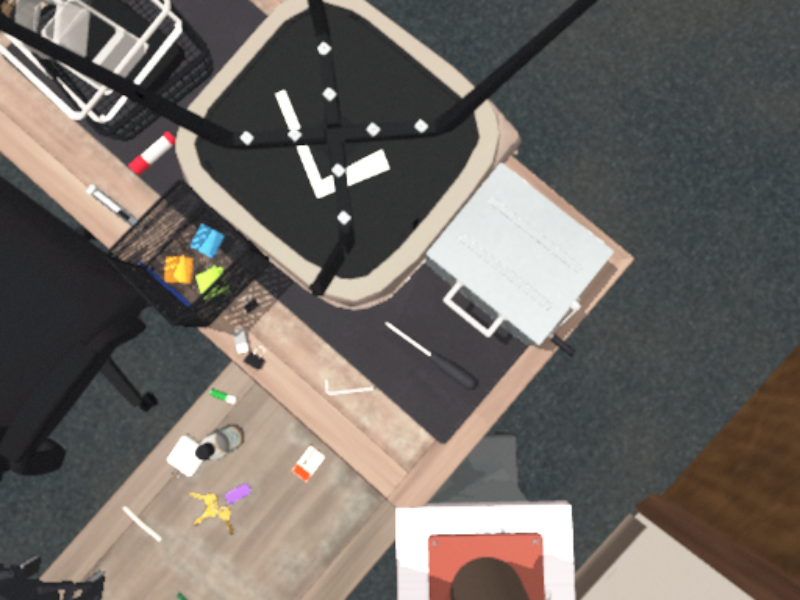

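The chest stands about 40° clockwise from world x, with its handle at (310,474) in the enlarged top picture. The screwdriver lies in front of it between (322,388) and (385,475), and the stay grip is at about (345,565). Next I fit poses from the depth data.

```bash
cat >> h.py <<'E'
def cloud(cam,D):
    c=arm.calibration(cam);K,R,t=map(np.array,(c["camera_matrix"],c["R"],c["t"]))
    v,u=np.mgrid[:D.shape[0],:D.shape[1]]
    P=np.stack([(u-K[0,2])/K[0,0]*D,(v-K[1,2])/K[1,1]*D,D],-1)
    return (P-t)@R
E
python3 - <<'E'
from h import *
np.set_printoptions(precision=4,suppress=True)
for cam in("top","scene"):
    D=np.load(cam+"_D.npy"); P=cloud(cam,D)
    x,y,z=P[...,0],P[...,1],P[...,2]
    m=(D>0)&(z>.108)&(z<.135)&(x>.42)&(x<.76)&(y>-.25)&(y<.12)
    m=cv2.morphologyEx(m.astype(np.uint8),cv2.MORPH_OPEN,np.ones((7,7)))
    n,L,S,C=cv2.connectedComponentsWithStats(m); k=1+np.argmax(S[1:,4]); m=L==k
    r=cv2.minAreaRect(P[m][:,:2].astype(np.float32)); print(cam,"lid",r,np.median(z[m]))
    print(cv2.boxPoints(r))
    m=(D>0)&(z>.006)&(z<.04)&(x>.36)&(x<.52)&(y>-.02)&(y<.2)
    m=cv2.morphologyEx(m.astype(np.uint8),cv2.MORPH_CLOSE,np.ones((3,3)))
    n,L,S,C=cv2.connectedComponentsWithStats(m)
    for k in 1+np.argsort(-S[1:,4])[:3]:
        q=P[L==k]; print("blob",S[k,4],cv2.minAreaRect(q[:,:2].astype(np.float32)),q[:,2].max(),q.mean(0))
    d=(D>0)&(abs(z)<.02)&(x>.36)&(x<.5)&(y>0)&(y<.2);print("desk z",np.median(z[d]))
    np.save(cam+"_P.npy",P)
E
```

```text
top lid ((0.5906944274902344, -0.06015847623348236), (0.24793745577335358, 0.21185730397701263), 49.42477798461914) 0.12127880615132088
[[ 0.4296 -0.0854]
 [ 0.5905 -0.2232]
 [ 0.7518 -0.0349]
 [ 0.5909  0.1029]]
blob 346 ((0.4276506304740906, 0.09340259432792664), (0.1945382058620453, 0.02598291076719761), 54.96622848510742) 1.0676034349072396 [0.4106 0.0666 0.0245]
blob 17 ((0.5086522102355957, -0.0080875214189291), (0.029043078422546387, 0.0006808057078160346), 48.54690170288086) 0.038408528158780306 [ 0.5088 -0.008   0.0215]
blob 4 ((0.5185930728912354, 0.1976635605096817), (0.0028268301393836737, 0.0061588832177221775), 28.4979248046875) 0.036150298187649234 [0.5181 0.1978 0.0331]
desk z 9.427731721123233e-05
scene lid ((0.5899606943130493, -0.06516851484775543), (0.2603967487812042, 0.20338062942028046), 49.35438919067383) 0.1215467959102692
[[ 0.428  -0.0977]
 [ 0.5823 -0.2302]
 [ 0.7519 -0.0326]
 [ 0.5976  0.0999]]
blob 304 ((0.42740005254745483, 0.08894628286361694), (0.19452017545700073, 0.025067824870347977), 52.13044738769531) 0.028831616768864993 [0.3986 0.0527 0.0208]
blob 12 ((0.508384108543396, -0.006700617261230946), (0.03501056879758835, 0.0003446313785389066), 49.56794357299805) 0.0394088558908556 [ 0.512  -0.0025  0.0231]
blob 8 ((0.5180456042289734, 0.19196121394634247), (0.0014227338833734393, 0.01479552872478962), 12.907402038574219) 0.03448619296192291 [0.5179 0.1931 0.0308]
desk z 0.00012888369405482294
```

```bash
python3 - <<'E'
from h import *
np.set_printoptions(precision=4,suppress=True)
a=np.radians(-40.6); R=np.array([[np.cos(a),-np.sin(a)],[np.sin(a),np.cos(a)]]); c=np.array([.5903,-.0605])
for cam in("top","scene"):
    P=np.load(cam+"_P.npy"); D=np.load(cam+"_D.npy"); q=(P[...,:2]-c)@R; z=P[...,2]; x,y=q[...,0],q[...,1]
    lid=(D>0)&(abs(z-.1215)<.004)
    xs=[];print(cam)
    for lo in np.arange(-.1,.1,.02):
        s=lid&(y>lo)&(y<lo+.02)&(abs(x)<.12); s2=lid&(x>lo*.9)&(x<lo*.9+.02)&(abs(y)<.14)
        xs.append([lo,x[s].min(),x[s].max(),y[s2].min(),y[s2].max()])
    print(np.array(xs))
    b=(D>0)&(abs(z-.114)<.01)&(x<-.12)&(x>-.17)&(abs(y)<.06); print("bar n",b.sum(),x[b].min(),x[b].max(),np.median(x[b]),y[b].min(),y[b].max(),np.median(z[b]))
    for lo in np.arange(-.05,.05,.02):
        s=b&(y>lo)&(y<lo+.02); print(lo,np.median(x[s]) if s.any() else None,end=' ')
    f=(D>0)&(z>.02)&(z<.09)&(abs(x+.1)<.012)&(abs(y)<.11); print("\nfront",f.sum(),np.median(x[f]) if f.any() else None, np.polyfit(y[f],x[f],1) if f.sum()>5 else "")
    f=(D>0)&(z>.02)&(z<.09)&(abs(y+.12)<.012)&(abs(x)<.09); print("right",f.sum(),np.median(y[f]) if f.any() else None, np.polyfit(x[f],y[f],1) if f.sum()>5 else "")
    g=(D>0)&(y<-.14)&(y>-.20)&(abs(x+.06)<.06)&(z>.03)&(z<.1); print("grip",g.sum(),np.median(x[g]),y[g].min(),y[g].max(),np.median(z[g]),z[g].max())
for cam,l,h in (("top","lid_handle",.111),("scene","lid_handle",.111),("top","lid_hinge",.101),("scene","lid_hinge",.101)):
    for r in arm.pinpoint(cam,l)[:1]: p=onplane(cam,r["pixel"],h); print(cam,l,(p[:2]-c)@R)
r=arm.pinpoint("scene","shoe_pin")[0]; o,d=ray("scene",r["pixel"]); 
o2=(o[:2]-c)@R; d2=d[:2]@R; k=(-.129-o2[1])/d2[1]; print("pin",o2+k*d2,o[2]+k*d[2],r)
E
```

```text
top
[[-0.1    -0.0961  0.106  -0.1156  0.1245]
 [-0.08   -0.0963  0.1055 -0.1158  0.1242]
 [-0.06   -0.1137  0.1058 -0.1156  0.1243]
 [-0.04   -0.112   0.1042 -0.1154  0.1242]
 [-0.02   -0.0963  0.1042 -0.129   0.1242]
 [ 0.     -0.0962  0.1037 -0.1159  0.1241]
 [ 0.02   -0.0961  0.1042 -0.1152  0.1245]
 [ 0.04   -0.1186  0.1045 -0.1149  0.1243]
 [ 0.06   -0.0961  0.1053 -0.1157  0.1243]
 [ 0.08   -0.0963  0.1056 -0.1154  0.1241]]
bar n 171 -0.13912744080022163 -0.12029683062376863 -0.13370564210655045 -0.0454205539338026 0.05405318256077114 0.11513928936717847
-0.05 -0.13146424213420174 -0.030000000000000002 -0.1346343060609031 -0.010000000000000002 -0.1343352439555415 0.009999999999999995 -0.13483767388202483 0.03 -0.13321340558259115 
front 234 -0.09605057350752838 [ 0.0001 -0.096 ]
right 47 -0.12674774199808744 [ 0.0359 -0.1257]
grip 80 -0.06319369862011373 -0.180936708363545 -0.14000317382099575 0.062437399881841646 0.06688087598236651
scene
[[-0.1    -0.0973  0.1044 -0.1197  0.1218]
 [-0.08   -0.0975  0.1043 -0.1196  0.1197]
 [-0.06   -0.1037  0.1042 -0.1188  0.1242]
 [-0.04   
[... 327 characters left out ...]
200099313786544 -0.13370925658209978 -0.04843355530548765 0.04882413141143765 0.11498310340356017
-0.05 -0.13180757878121438 -0.030000000000000002 -0.13463455505895489 -0.010000000000000002 -0.13548947142409523 0.009999999999999995 -0.13686402274958298 0.03 -0.13093503471137768 
front 159 -0.0972286093003849 [-0.0008 -0.0972]
right 1660 -0.11748631136340354 [ 0.0153 -0.1189]
grip 111 -0.06385864357826881 -0.18663622193914514 -0.14105434701196792 0.06191438035639854 0.06508415224482317
top lid_handle [-0.1384  0.0033]
scene lid_handle [-0.1423  0.007 ]
top lid_hinge [0.1107 0.0115]
scene lid_hinge [0.1103 0.0093]
pin [ 0.0159 -0.129 ] 0.0767133303517501 {'pixel': [247.3, 333.7], 'score': 0.6}
```

```bash
cat >> h.py <<'E'
_a=np.radians(-40.6); RC=np.array([[np.cos(_a),-np.sin(_a),0],[np.sin(_a),np.cos(_a),0],[0,0,1]])
C0=np.array([.5903,-.0605,0])+RC@[.0035,.0025,0]
def W(p): return C0+RC@np.asarray(p,float)
def toC(p): return RC.T@(np.asarray(p)-C0)
def frm(z,y):  # tool z and y in chest frame -> world matrix
    z=np.array(z,float);z/=np.linalg.norm(z);y=np.array(y,float);y-=z*(y@z);y/=np.linalg.norm(y)
    return RC@np.stack([np.cross(y,z),y,z],1)
def lidpose(th,phi0,flip=1,back=0.,g=.019):
    h=np.array([.1-.238*np.cos(th)+.010*np.sin(th),0,.101+.238*np.sin(th)+.010*np.cos(th)])
    f=phi0+th; z=np.array([np.cos(f),0,-np.sin(f)]); y=flip*np.array([np.sin(f),0,np.cos(f)])
    return W(h+z*(g-back)), frm(z,y)
E
python3 - <<'E'
from h import *
np.set_printoptions(precision=4,suppress=True)
for cam in("top","scene"):
    P=np.load(cam+"_P.npy"); D=np.load(cam+"_D.npy")
    x,y,z=np.moveaxis(P,-1,0)
    m=(D>0)&(z>.005)&(z<.035)&(abs(x-.427)<.085)&(abs(y-.09)<.1); 
    q=np.array([toC(p) for p in P[m]]); q=q[q[:,0]<-.15]
    mu=q.mean(0); u=np.linalg.svd(q[:,:2]-mu[:2])[2][0]; u*=-np.sign(u[1])
    s=(q[:,:2]-mu[:2])@u; n=np.array([-u[1],u[0]]); w=(q[:,:2]-mu[:2])@n
    print(cam,len(q),"u",u,"ext",s.min(),s.max(),"mid",mu[:2]+u*(s.min()+s.max())/2)
    for lo in np.arange(s.min(),s.max(),.02):
        k=(s>=lo)&(s<lo+.02); print(round(lo-s.min(),3),k.sum(),np.median(w[k]),w[k].min(),w[k].max(),q[k,2].max())
for phi in (0,15,30,45,60):
  for fl in(1,-1):
    J=[arm.ik(*lidpose(t,np.radians(phi),fl)) for t in np.linspace(0,1.4,8)]
    ok=[j is not None for j in J]; print(phi,fl,ok.count(True),arm.ik(*lidpose(0,np.radians(phi),fl,.08)) , J[0],J[-1])
E
```

```text
top 365 u [ 0.0757 -0.9971] ext -0.12810553807128328 0.0689258498760659 mid [-0.2255  0.0099]
0.0 17 0.002085392653502159 -0.013727406162633966 0.015827272972697076 0.019705666464627007
0.02 16 0.0013682017309909152 -0.038979702041527765 0.004172887871939653 0.018324365932045894
0.04 19 0.0013563131050181368 -0.09139720038322317 0.060707324240131325 0.020457966676228696
0.06 16 0.0014566230159407845 -0.049255350373048734 0.0756979328829718 0.017956967624929317
0.08 19 0.0008547669732473813 -0.08583179599896346 0.07585201648602313 0.017584778162905993
0.1 39 0.00015464578812872745 -0.008237836842544491 0.009025370477280616 0.025401633711281242
0.12 55 0.00014151820665127312 -0.020762845817803778 0.01847254613623685 0.030243159803606496
0.14 67 0.00036806877373595366 -0.056553246705295636 0.0587846225247838 0.03119676682341222
0.16 66 -0.0006825572103728256 -0.013386856437269822 0.012655079387588654 0.031029023118035636
0.18 51 -0.0003496701439137067 -0.012914265212355636 0.012171471177429376 0.02932349432966634
scene 304 u [ 0.0653 -0.9979] ext -0.1442248223689063 0.05038025245927527 
[... 1278 characters left out ...]
22.5494]
30 -1 5 None None None
45 1 8 [ 26.6504 -18.0043 135.1002 -52.2476  55.5627  95.4718] [ 18.2343  -8.0544 134.6767 -60.0078  44.3148 100.5675] [-21.7622  41.8543  43.1449  13.6563 127.9437  24.0718]
45 -1 5 [ 26.6504 -18.0043 135.1002 -52.2476  55.5627 -84.5282] [ 18.2343  -8.0544 134.6767 -60.0078  44.3148 -79.4325] None
60 1 8 [ 14.1988 -19.9604 128.6508 -29.3022  56.5955  68.0042] [  9.2982 -10.2972 129.4448 -32.5362  45.3241  69.9598] [-23.116   54.3191  29.9838  22.2613 142.452   29.3769]
60 -1 5 [  14.1988  -19.9604  128.6508  -29.3022   56.5955 -111.9958] [   9.2982  -10.2972  129.4448  -32.5362   45.3241 -110.0402] [ -23.116    54.3191   29.9838   22.2613  142.452  -150.6231]
```

```bash
python3 - <<'E'
from h import *
np.set_printoptions(precision=3,suppress=True)
st=arm.state(); R0=st["eef_rot"]
ph=np.radians(46)
try:
    arm.gripper_to(.045)
    arm.movep([.16,.38,.30],R0); print(arm.state()["joints"])
    p,R=lidpose(0,ph,1,.09); print(p,arm.ik(p,R))
    arm.movep(p,R)
    arm.move_linear(lidpose(0,ph,1,0)[0],feed=.06)
    s=arm.state(); print(s["t"],s["force"],s["tcp_pos"],toC(s["tcp_pos"]))
    arm.gripper_to(.0)
    s=arm.state(); print(s["t"],s["force"],s["gripper_width"],s["finger_force"],s["tcp_pos"])
except arm.PlanningError as e: print("PE",e)
im,D=arm.snapshot("scene"); cv2.imwrite("pics/g1.png",cv2.resize(im[130:330,200:420,::-1],(660,600)))
E
```

```text
[ 56.195 -20.422 109.132   0.013  91.263 -20.577]
[0.452 0.061 0.162] [ 26.925 -19.465 134.645 -50.032  56.882  93.195]
6.0833 [ 0.289 -0.366 -0.344] [0.5   0.021 0.098] [-0.125  0.     0.098]
6.5833 [-16.028   9.229  14.334] 9.191537861461289e-06 11.421864554286003 [0.5   0.021 0.098]
```

View pics/g1.png

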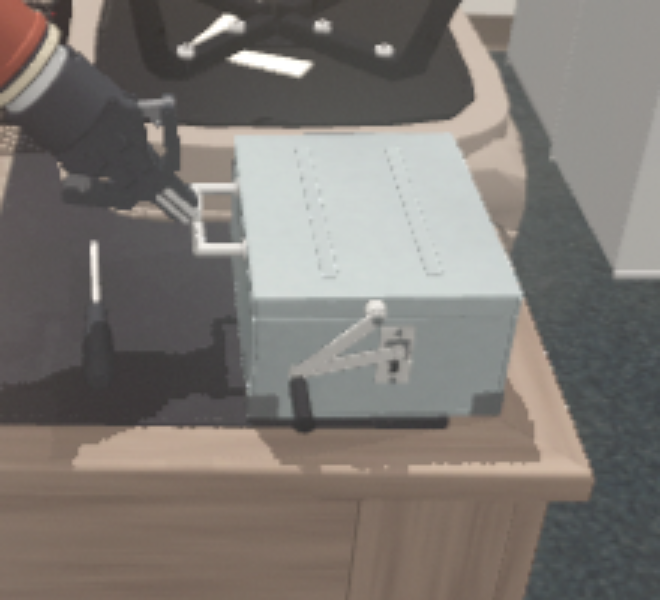

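The fingers shut empty, with their tips against the bar at about (210,195) in the crop. I'll check by projection where the TCP and the bar lie in the image.

```bash
python3 - <<'E'
from h import *
np.set_printoptions(precision=4,suppress=True)
s=arm.state(); print(s["tcp_pos"],s["force"],s["gripper_width"]); print(RC.T@s["eef_rot"])
f=lambda X:((proj("scene",X)[0]-130)*3,(proj("scene",X)[1]-200)*3)
print("tcp",f(s["tcp_pos"]),"gp",f(s["tcp_pos"]-.019*s["eef_rot"][:,2]))
for y in(-.04,0,.04): print("bar",y,f(W([-.138,y,.111])))
for cam in("top","scene"):
    im,D=arm.snapshot(cam)
    q=(cloud(cam,D)-C0)@RC; x,y,z=np.moveaxis(q,-1,0)
    for lo in np.arange(-.05,.05,.01):
        b=(D>0)&(abs(z-.114)<.012)&(x<-.12)&(x>-.17)&(y>lo)&(y<lo+.01)
        if b.any(): print(cam,round(lo,2),b.sum(),np.median(x[b]),np.median(z[b]))
    l=(D>0)&(abs(z-.121)<.02)&(abs(x)<.09)&(abs(y)<.1);print(np.median(z[l]),np.polyfit(x[l],z[l],1))
    cv2.imwrite(f"pics/g2{cam}.png",cv2.resize(im[130:260,220:380,::-1],(800,650)[:2] if 0 else (738,600)))
E
```

```text
[0.4998 0.0212 0.0982] [-14.7635   9.1796  14.3525] 6.794375400482591e-05
[[-0.0003  0.719   0.695 ]
 [ 1.     -0.0007  0.0011]
 [ 0.0013  0.695  -0.719 ]]
tcp (np.float64(228.8858774856976), np.float64(210.45789328176556)) gp (np.float64(215.52851736263463), np.float64(194.8964369895648))
bar -0.04 (np.float64(245.09939791631086), np.float64(197.3484098955161))
bar 0 (np.float64(216.8586519186798), np.float64(195.60415891668356))
bar 0.04 (np.float64(190.5333584612893), np.float64(193.9782132392935))
top -0.05 26 -0.1315834862183489 0.11558992171465635
top -0.04 18 -0.1363349067895881 0.1149296871270828
top -0.03 14 -0.137877612818112 0.11504603987332039
top -0.02 15 -0.13782645725201054 0.11519793285812628
top -0.01 7 -0.13494865511198045 0.11475506385640492
top 0.0 4 -0.133977067094738 0.11469466512313772
top 0.01 12 -0.13827492392158638 0.11652565652395772
top 0.02 16 -0.13747173523743245 0.11499462954918524
top 0.03 14 -0.13829228488950207 0.11639235119045738
top 0.04 30 -0.13329572781930055 0.11612393682271797
0.12138092858083695 [0.0006 0.1214]
scene -0.05 35 -0.13306101061451872 0.11448258141687669
scene -0.04 11 -0.13752724394619154 0.11542319100928619
scene -0.03 7 -0.13934396286333958 0.11525899152900046
scene -0.02 21 -0.14150945094058398 0.1163662583019549
scene -0.01 36 -0.15121683629404875 0.11931290476282864
scene 0.0 4 -0.1359260538802346 0.11514681028772022
scene 0.01 2 -0.13543402461896703 0.11399991083909178
scene 0.02 3 -0.13518680371622613 0.11490980640171042
scene 0.03 9 -0.13460738877333572 0.11324410819626056
scene 0.04 21 -0.1293566002106961 0.11489838734288838
0.12168931599297049 [0.0019 0.1217]
```

View pics/g2top.png

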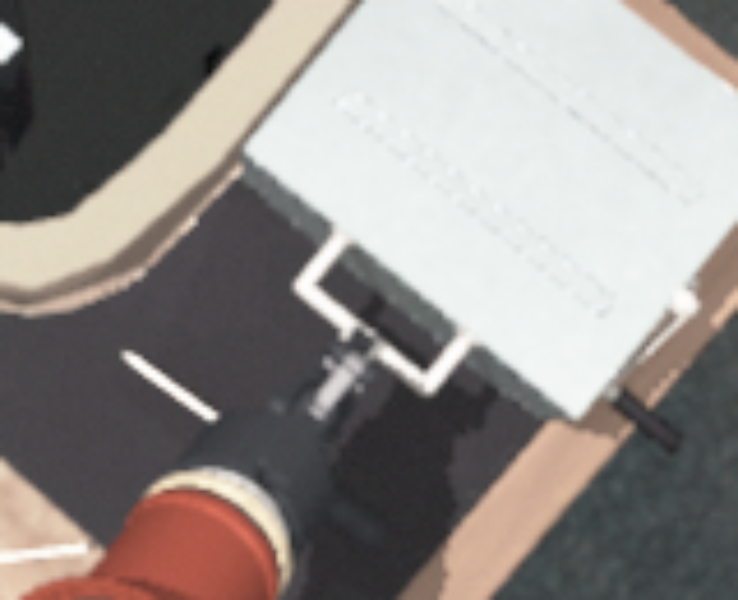

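The image is ambiguous: the tips appear to end at the bar, roughly 15 mm short of the TCP. I'll back off and check the tip against the TCP in free space.

```bash
python3 - <<'E'
from h import *
np.set_printoptions(precision=4,suppress=True)
ph=np.radians(46)
arm.move_linear(lidpose(0,ph,1,.06)[0],feed=.1)
s=arm.state(); print(s["t"],s["tcp_pos"],s["force"],s["gripper_width"])
T=s["tcp_pos"];R=s["eef_rot"]; out=[]
for cam in("scene","top"):
    im,D=arm.snapshot(cam); q=(cloud(cam,D)-T)@R
    m=(D>0)&(abs(q[...,0])<.03)&(abs(q[...,1])<.05)&(q[...,2]>-.09)&(q[...,2]<.03)
    z=q[m][:,2]; print(cam,m.sum(),"tip z max",np.sort(z)[-8:])
    for lo in np.arange(-.09,.03,.01):
        k=m&(q[...,2]>lo)&(q[...,2]<lo+.01)
        if k.any(): print(round(lo,3),k.sum(),q[k][:,0].min(),q[k][:,0].max(),q[k][:,1].min(),q[k][:,1].max())
    r,c=map(int,proj(cam,T)); big=cv2.resize(im[r-40:r+35,c-50:c+50],(400,300),interpolation=2).copy()
    cv2.circle(big,(200,160),3,(255,0,0),1); out.append(big)
cv2.imwrite("pics/g3.png",np.hstack(out)[:,:,::-1])
E
```

```text
7.4833 [0.4681 0.0474 0.1402] [ 0.239  -0.3817  0.6455] -0.00033324584699884066
scene 473 tip z max [-0.0268 -0.0259 -0.0258 -0.0248 -0.0245 -0.0243 -0.0236 -0.0226]
-0.09 129 -0.017112459481188873 0.016323545134837688 -0.045097065686915475 0.04621119666833677
-0.08 126 -0.015400902799542131 0.010833869086671805 -0.03675557742282886 0.03596901409973065
-0.07 58 -0.014865466070346887 0.00011384090060960707 -0.02736955380240395 0.02839482516559013
-0.06 49 -0.013150735212187419 0.007890285928459737 -0.013511131752039236 0.014358400753877041
-0.05 49 -0.012008453482679664 0.0073049385481424355 -0.013661521622631805 0.014073452232627381
-0.04 46 -0.01346894998136876 0.006051418048690239 -0.013063944529744085 0.014204662659886961
-0.03 16 -0.011227040414670006 0.004551223177561007 -0.004641981948999444 0.007580305967350643
top 83 tip z max [-0.0314 -0.0306 -0.029  -0.0286 -0.0284 -0.0281 -0.0239 -0.0211]
-0.09 22 -0.012489005654358142 0.017055619309909897 0.014518956285441306 0.04572219428947006
-0.08 8 -0.0032485417051099914 0.014975047201880129 0.00709987447830311 0.03598492659443785
-0.07 3 -0.0003788527958178688 0.013932927720003548 0.009440822074010362 0.02920443515563431
-0.06 1 -0.0033547992504732427 -0.0033547992504732427 0.01583473151279376 0.01583473151279376
-0.05 18 -0.007467315850009106 0.012588607081938184 0.0019280522050484357 0.015836619482413366
-0.04 25 -0.009295653802100866 0.01260666459542395 0.002415511013358131 0.01683261238507454
-0.03 6 -0.007113862072438797 0.011917068601280213 0.005993595275763727 0.01200622244963067
```

View pics/g3.png

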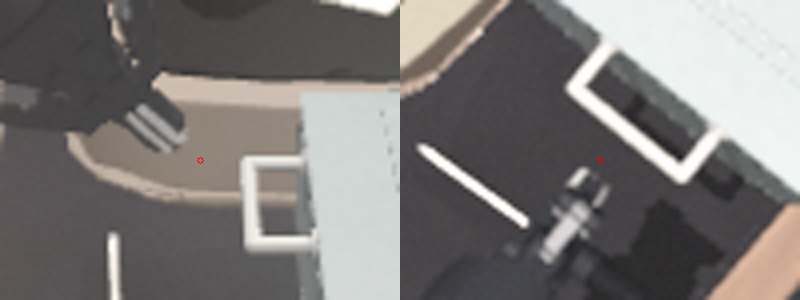

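The fingertips end about 23 mm short of the reported TCP along the tool's z, seen in both cameras (marker at (160,200), tips at about (130,182)). The sideways offset is nil. I'll put the grasp point 42 mm behind the reported TCP and try the grasp again.

```bash
sed -i 's/back=0.,g=.019/back=0.,g=.041/' h.py; echo 'G=.041  # grasp point behind the reported TCP (measured)' >> h.py
python3 - <<'E'
from h import *
np.set_printoptions(precision=3,suppress=True)
ph=np.radians(46)
for t in np.linspace(0,1.4,8): print(arm.ik(*lidpose(t,ph)))
try:
    arm.gripper_to(.045)
    arm.move_linear(lidpose(0,ph,1,0)[0],feed=.08)
    s=arm.state(); print(s["t"],s["force"])
    arm.gripper_to(.0)
    s=arm.state(); print(s["t"],s["force"],s["gripper_width"],s["finger_force"],s["tcp_pos"],s["joints"])
except arm.PlanningError as e: print("PE",e)
E
```

```text
[ 15.574  -5.26  133.882 -60.942  41.313 100.538]
[  8.638 -12.047 128.308 -34.151  46.531  69.379]
[  1.289 -11.646 119.372 -16.569  57.374  49.038]
[ -5.459  -6.208 108.226  -5.87   70.185  36.756]
[-11.098   2.485  95.501   0.91   83.614  29.389]
[-15.556  13.368  81.378   5.633  97.303  25.171]
[-18.981  26.001  65.613   9.532 111.318  23.287]
[-21.576  40.627  47.186  13.785 126.08   23.767]
9.2583 [-0.306  1.011  0.306]
9.6833 [-2.088  3.849  1.588] 0.0077079037575523085 58.60706984996796 [0.511 0.011 0.081] [ 15.614  -5.278 133.896 -60.91   41.286 100.538]
```

```bash
cat > lift.py <<'E'
from h import *
import sys
ph=np.radians(46)
def step(th,feed):
    p,R=lidpose(th,ph); arm.move_linear(p,R,feed)
    s=arm.state(); f=RC.T@s["force"]
    t=np.array([np.sin(th),0,np.cos(th)]); n=np.array([-np.cos(th),0,np.sin(th)])
    print(f"{s['t']:.2f} th {th:.3f} tan {f@t:.1f} rad {f@n:.1f} y {f[1]:.1f} w {s['gripper_width']*1e3:.1f}")
    return f@t
E
python3 - <<'E'
from lift import *
base=None
for th in np.arange(.05,1.16,.1):
    f=step(th,.08)
    if f<-12 and th>.3: print("stop");break
E
```

```text
9.97 th 0.050 tan -0.8 rad 6.0 y 2.1 w 7.5
10.38 th 0.150 tan -0.9 rad 5.0 y 2.4 w 8.0
10.80 th 0.250 tan -0.8 rad 5.2 y 3.1 w 8.0
11.22 th 0.350 tan -1.1 rad 5.8 y 3.6 w 7.8
11.63 th 0.450 tan -1.0 rad 6.8 y 3.4 w 7.8
12.05 th 0.550 tan -1.0 rad 6.3 y 2.6 w 7.7
12.47 th 0.650 tan -0.6 rad 6.1 y 2.6 w 7.9
12.88 th 0.750 tan -0.0 rad 6.4 y 2.3 w 7.7
13.30 th 0.850 tan 0.9 rad 6.9 y 3.4 w 7.9
13.72 th 0.950 tan 1.6 rad 6.0 y 3.6 w 7.7
14.13 th 1.050 tan -0.1 rad 5.9 y 3.6 w 8.1
14.55 th 1.150 tan 0.9 rad 5.4 y 3.9 w 7.8
```

```bash
cat >> lift.py <<'E'
def lidangle(show=None):
    im,D=arm.snapshot("scene"); q=(cloud("scene",D)-C0)@RC
    x,y,z=np.moveaxis(q,-1,0)
    # in the hinge frame: lid underside/top points
    rx,rz=.1-x,z-.101; r=np.hypot(rx,rz); a=np.arctan2(rz,rx)
    m=(D>0)&(r>.08)&(r<.19)&(abs(y)<.11)&(a>.9)&(a<1.6)
    h=np.histogram(a[m],bins=35,range=(.9,1.6))
    if show: cv2.imwrite(show,cv2.resize(im[60:310,200:460,::-1],(624,600)))
    # plane fit
    P=np.stack([rx[m],rz[m]],1); c=np.median(P,0); 
    for _ in range(5):
        v=np.linalg.svd(P-P.mean(0),full_matrices=False)[2][0]; e=abs((P-P.mean(0))@[-v[1],v[0]]); P=P[e<max(.004,np.percentile(e,70))] if len(P)>50 else P
    if v[1]<0: v=-v
    n=np.array([-v[1],v[0]])
    return np.arctan2(v[1],v[0]), P.mean(0)@n, len(P)
E
python3 - <<'E'
from lift import *
print(lidangle("pics/l1.png"))
E
```

```text
return _methods._mean(a, axis=axis, dtype=dtype,
  ret = um.true_divide(
lift.py:21: RuntimeWarning: Mean of empty slice.
  v=np.linalg.svd(P-P.mean(0),full_matrices=False)[2][0]; e=abs((P-P.mean(0))@[-v[1],v[0]]); P=P[e<max(.004,np.percentile(e,70))] if len(P)>50 else P
Traceback (most recent call last):
  File "lift.py", line 21, in lidangle
    v=np.linalg.svd(P-P.mean(0),full_matrices=False)[2][0]; e=abs((P-P.mean(0))@[-v[1],v[0]]); P=P[e<max(.004,np.percentile(e,70))] if len(P)>50 else P
      ~~~~~~~~~~~~~~~~~~~~~~~~~~~~~~~~~~~~~~~~~~~~~~~~~^^^
IndexError: index 0 is out of bounds for axis 0 with size 0
```

View pics/l1.png

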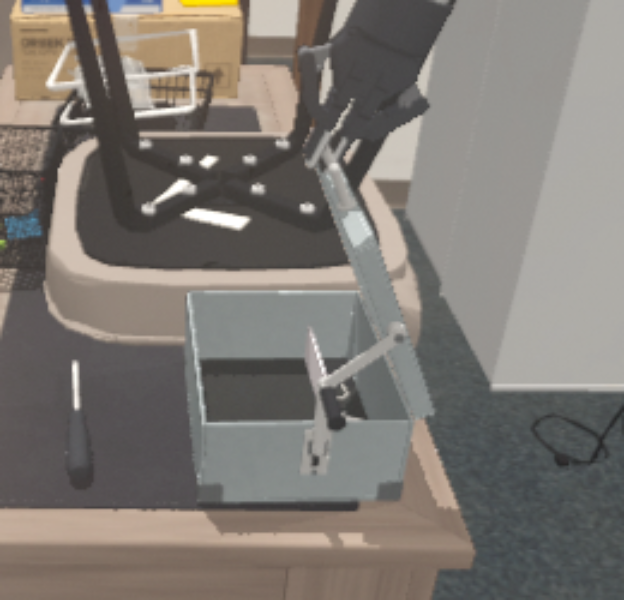

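```bash
python3 - <<'E'
from lift import *
step(1.18,.05); b=step(1.2,.03)
th=1.2
while th<1.415:
    th+=.005; f=step(th,.03)
    if f<-4.0: print("STOP");break
arm.pause(.2); step(th,.03)
E
```

```text
14.88 th 1.180 tan 0.5 rad 4.5 y 3.6 w 7.6
15.17 th 1.200 tan 0.6 rad 4.0 y 4.7 w 7.6
15.42 th 1.205 tan 0.3 rad 4.8 y 4.5 w 7.8
15.67 th 1.210 tan -0.8 rad 5.0 y 5.6 w 7.8
15.92 th 1.215 tan -0.3 rad 5.2 y 5.7 w 7.8
16.17 th 1.220 tan 1.2 rad 4.4 y 4.7 w 8.0
16.42 th 1.225 tan 0.6 rad 3.8 y 5.7 w 7.9
16.67 th 1.230 tan 0.4 rad 4.5 y 5.5 w 7.6
16.92 th 1.235 tan -0.3 rad 4.8 y 5.6 w 7.8
17.17 th 1.240 tan -0.0 rad 5.1 y 5.7 w 7.7
17.42 th 1.245 tan -0.0 rad 5.4 y 5.8 w 8.1
17.67 th 1.250 tan -0.0 rad 5.2 y 5.0 w 8.0
17.92 th 1.255 tan -0.6 rad 5.3 y 4.0 w 7.7
18.17 th 1.260 tan 0.8 rad 4.7 y 5.1 w 7.6
18.42 th 1.265 tan -0.0 rad 4.5 y 5.9 w 7.9
18.67 th 1.270 tan -0.1 rad 5.0 y 5.4 w 7.4
18.92 th 1.275 tan -1.3 rad 4.5 y 5.7 w 7.9
19.17 th 1.280 tan -0.6 rad 5.4 y 6.0 w 7.8
19.42 th 1.285 tan 0.4 rad 5.2 y 6.0 w 7.8
19.67 th 1.290 tan 0.6 rad 5.0 y 5.7 w 7.7
19.92 th 1.295 tan -0.5 rad 4.0 y 5.7 w 7.8
20.17 th 1.300 tan 0.2 rad 5.3 y 5.8 w 7.9
20.42 th 1.305 tan -0.3 rad 4.0 y 5.6 w 7.7
20.67 th 1.310 tan 0.5 rad 4.7 y 6.3 w 7.6
20.92 th 1.315 tan 0.4 rad 4.5 y 6.2 w 7.8
21.17 th 1.320 tan 0.7 rad 4.7 y 6.0 w 7.6
21.42 th 1.325 tan 1.0 rad 4.6 y 5.7 w 7.6
21.67 th 1.330 tan 0.5 rad 4.0 y 5.6 w 7.8
21.92 th 1.335 tan 1.0 rad 4.6 y 5.9 w 7.5
22.17 th 1.340 tan 0.5 rad 4.1 y 5.8 w 7.7
22.42 th 1.345 tan 0.3 rad 5.0 y 5.6 w 8.1
22.67 th 1.350 tan -0.2 rad 5.5 y 5.7 w 7.8
22.92 th 1.355 tan 1.7 rad 4.9 y 5.5 w 7.7
23.17 th 1.360 tan 0.7 rad 5.3 y 6.4 w 7.8
23.42 th 1.365 tan -0.2 rad 4.9 y 6.3 w 7.4
23.67 th 1.370 tan -2.0 rad 4.9 y 6.4 w 7.8
23.92 th 1.375 tan -3.7 rad 6.4 y 5.2 w 7.6
24.17 th 1.380 tan -4.9 rad 4.3 y 5.5 w 7.7
STOP
24.62 th 1.380 tan -4.0 rad 4.7 y 4.1 w 8.0
```

```bash
cat >> h.py <<'E'
def inplane(cam,px,yc):
    o,d=ray(cam,px); o=toC(o); d=RC.T@d; return o+d*(yc-o[1])/d[1]
def stay():
    arm.snapshot("scene"); out={}
    for l,y in(("stay_grip",-.163),("shoe_pin",-.129)):
        r=arm.pinpoint("scene",l)
        if r: out[l]=(inplane("scene",r[0]["pixel"],y).round(4),round(r[0]["score"],2))
    if len(out)==2:
        v=out["stay_grip"][0]-out["shoe_pin"][0]; out["r"]=np.hypot(v[0],v[2]).round(4); out["ang"]=np.degrees(np.arctan2(v[2],v[0])).round(1)
    return out
E
python3 - <<'E'
from lift import *
print(stay())
step(1.372,.03); step(1.366,.03)
print(stay())
im,D=arm.snapshot("scene"); cv2.imwrite("pics/l2.png",cv2.resize(im[150:270,290:410,::-1],(600,600),interpolation=2))
E
```

```text
{'stay_grip': (array([ 0.0531, -0.163 ,  0.1357]), 0.65), 'shoe_pin': (array([ 0.011 , -0.129 ,  0.0707]), 0.5), 'r': np.float64(0.0774), 'ang': np.float64(57.1)}
25.02 th 1.372 tan -1.7 rad 4.5 y 5.8 w 7.7
25.27 th 1.366 tan -0.0 rad 4.3 y 6.4 w 7.6
{'stay_grip': (array([ 0.0599, -0.163 ,  0.1423]), 0.59), 'shoe_pin': (array([ 0.0061, -0.129 ,  0.0701]), 0.5), 'r': np.float64(0.09), 'ang': np.float64(53.3)}
```

View pics/l2.png

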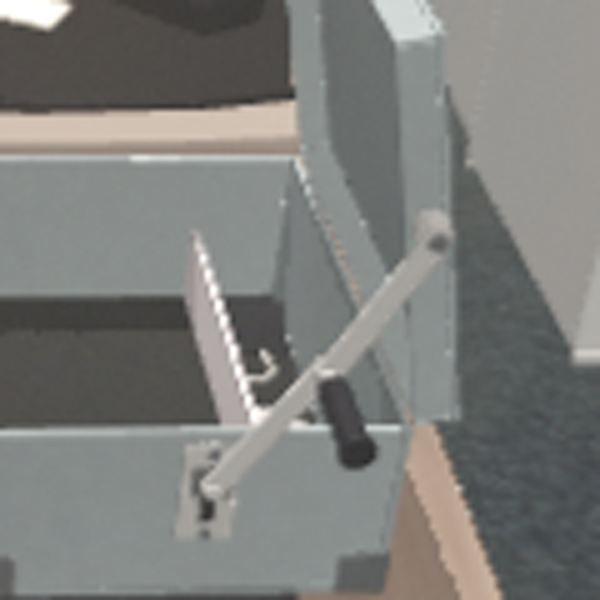

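The stay looks straight in the crop. The knee, at about (372,325), lies just below the line from the pin (490,210) to the lid pin (238,435), so it is past dead centre. I'll test it lightly downwards, then release and retreat.

```bash
python3 - <<'E'
from lift import *
np.set_printoptions(precision=3,suppress=True)
step(1.358,.03); f=step(1.352,.03)
step(1.366,.05)
arm.gripper_to(.045); s=arm.state(); print(s["t"],s["force"])
p,R=lidpose(1.366,ph,1,.09); arm.move_linear(p,R,.2)
print(arm.state()["t"],stay())
# plan screwdriver: chest-frame handle direction u, mid
u=np.array([.070,-.9975,0]); mid=np.array([-.2257,.0072,0]); g=mid+.045*u
Z=[0,0,-1]; n=np.array([u[1],-u[0],0])
for sg in(1,-1):
    R1=frm(Z,sg*n); 
    for tilt in(0,12,20):
        t=np.radians(tilt); zt=[np.sin(t),0,-np.cos(t)]   # tool leans back to the front
        R2=frm(zt,[sg*n[0],0,0])
        q=np.array([-.045,-.045,.026]) ; 
        print(sg,tilt,arm.ik(W(g+[0,0,.016])+RC@(np.array(Z)*G),R1),arm.ik(W(q)+RC@(np.array(zt)*G),R2))
E
```

```text
25.72 th 1.358 tan 2.2 rad 4.9 y 6.5 w 8.2
25.97 th 1.352 tan 4.7 rad 4.3 y 5.8 w 7.4
26.22 th 1.366 tan 0.1 rad 5.2 y 6.7 w 7.9
26.6583 [-0.589 -0.438  0.669]
27.2583 {'stay_grip': (array([ 0.054, -0.163,  0.143]), 0.92), 'shoe_pin': (array([ 0.009, -0.129,  0.067]), 0.48), 'r': np.float64(0.0883), 'ang': np.float64(59.5)}
1 0 [  -3.339    1.374  128.417   -0.      50.21  -146.753] None
1 12 [  -3.339    1.374  128.417   -0.      50.21  -146.753] [ -12.128   10.901  117.37    -8.608   41.467 -145.584]
1 20 [  -3.339    1.374  128.417   -0.      50.21  -146.753] [  -9.501    8.354  122.15   -18.621   33.59  -134.775]
-1 0 [ -3.339   1.374 128.417  -0.     50.21   33.247] [-15.503  16.484 109.469  -0.     54.047  25.097]
-1 12 [ -3.339   1.374 128.417  -0.     50.21   33.247] [-12.128  10.901 117.37   -8.608  41.467  34.416]
-1 20 [ -3.339   1.374 128.417  -0.     50.21   33.247] [ -9.501   8.354 122.15  -18.621  33.59   45.225]
```

```bash
cat > drv.py <<'E'
from h import *
np.set_printoptions(precision=3,suppress=True)
u=np.array([.070,-.9975,0]); mid=np.array([-.2257,.0072,0]); g=mid+.045*u
n=-np.array([u[1],-u[0],0]); Z=np.array([0,0,-1.])
R1=frm(Z,n); R2=frm(Z,[1,0,0])
def T(p): return W(np.asarray(p)+Z*G)   # reported TCP for grasp point p, tool down
E
python3 - <<'E'
from drv import *
s=arm.state(); R=s["eef_rot"]
try:
    arm.move_linear(W([-.02,0,.50]),feed=.25)
    arm.movep(T([g[0],g[1],.12]),R1)
    arm.gripper_to(.06)
    arm.move_linear(T([g[0],g[1],.021]),feed=.12)
    s=arm.state(); print(s["t"],s["force"],s["tcp_pos"])
    arm.gripper_to(0); s=arm.state(); print(s["t"],s["force"],s["gripper_width"],s["finger_force"])
except arm.PlanningError as e: print("PE",e)
E
```

```text
31.2167 [-0.525  0.424 -0.332] [ 0.402  0.055 -0.019]
31.625 [-0.128 -0.376  6.187] 0.024802732727165454 58.6957973241806
```

```bash
python3 - <<'E'
from drv import *
try:
    arm.move_linear(T([g[0],g[1],.165]),feed=.2)
    s=arm.state(); print(s["t"],s["force"],s["gripper_width"],s["ft_torque"])
    arm.move_linear(T([-.04,-.045,.165]),R2,feed=.2)
    arm.move_linear(T([-.04,-.045,.06]),feed=.2)
    z=.036
    arm.move_linear(T([-.04,-.045,z]),feed=.08); f0=arm.state()["force"][2]
    while z>.0265:
        z-=.0015; arm.move_linear(T([-.04,-.045,z]),feed=.05); f=arm.state()["force"][2]; print(round(z,4),round(f-f0,2))
        if f-f0>2: break
    print(arm.state()["t"])
except arm.PlanningError as e: print("PE",e)
im,D=arm.snapshot("scene"); a=im[140:290,250:400]
im,D=arm.snapshot("top"); b=im[110:260,260:410]
cv2.imwrite("pics/d1.png",cv2.resize(np.hstack([a,b])[:,:,::-1],(800,400),interpolation=2))
E
```

```text
32.4917 [ 0.47   0.156 -2.228] 0.024677697094435482 [-0.044  0.008 -0.001]
0.0345 1.09
0.033 2.0
35.1833
```

View pics/d1.png

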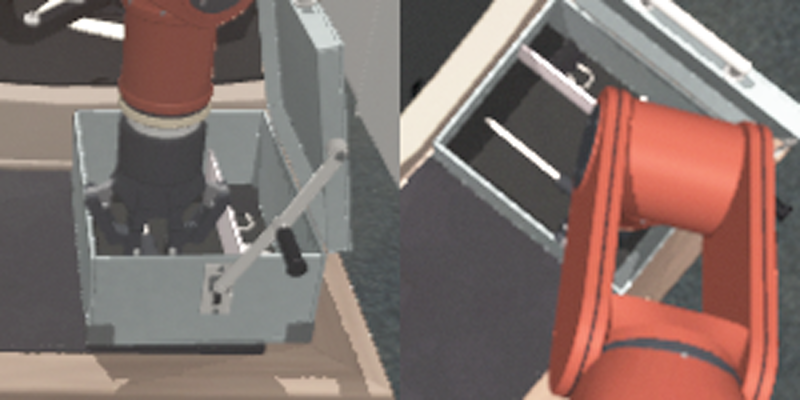

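The screwdriver is in the front bay, parallel to the front wall, with its shaft at (150,525). I'll go on down until contact is clear, then release.

```bash
python3 - <<'E'
from drv import *
z=.033
while z>.0275:
    z-=.001; arm.move_linear(T([-.04,-.045,z]),feed=.05); s=arm.state(); print(round(z,4),s["force"],s["ft_torque"])
    if s["force"][2]>2.5: break
arm.gripper_to(.046); s=arm.state(); print(s["t"],s["force"])
arm.move_linear(T([-.04,-.045,.17]),feed=.25)
im,D=arm.snapshot("top"); q=(cloud("top",D)-C0)@RC; x,y,zz=np.moveaxis(q,-1,0)
print(stay())
# plan the stay arc
pin=np.array([.010,-.163,.071])
t=np.radians(18); zt=np.array([0,np.sin(t),-np.cos(t)])  # leaning away from the chest
for sg in(1,-1):
    R=frm(zt,[sg,0,0])
    for a in(58,90,130,190):
        b=np.radians(a); p=pin+.0782*np.array([np.cos(b),0,np.sin(b)])+[0,-.004,0]
        print(sg,a,arm.ik(W(p+zt*G),R))
print(arm.state()["t"])
E
```

```text
0.032 [ 8.729 -5.436  3.14 ] [-0.439 -0.681 -0.06 ]
35.875 [11.039 -9.51   6.575]
{'stay_grip': (array([ 0.055, -0.163,  0.145]), 0.65), 'shoe_pin': (array([ 0.008, -0.129,  0.071]), 0.39), 'r': np.float64(0.0878), 'ang': np.float64(57.4)}
1 58 [-40.861   9.531 105.517  19.718  66.335  -8.461]
1 90 [-40.883   3.165 111.061  19.598  67.116  -8.18 ]
1 130 [-40.914  -2.296 118.777  19.935  65.004  -9.043]
1 190 [-40.934   1.629 124.433  21.869  56.055 -12.984]
-1 58 None
-1 90 None
-1 130 None
-1 190 None
36.775
```

```bash
python3 - <<'E'
from drv import *
for cam in("top","scene"):
    im,D=arm.snapshot(cam); q=(cloud(cam,D)-C0)@RC; x,y,z=np.moveaxis(q,-1,0); ok=D>0
    f=ok&(abs(z-.05)<.04)&(abs(x+.1)<.015)&(y>-.1)&(y<.11); print(cam,"front outer",f.sum(),np.median(x[f]),np.polyfit(y[f],x[f],1))
    f=ok&(abs(z-.1)<.006)&(abs(x+.098)<.015)&(abs(y)<.11); print("rim",f.sum(),np.median(x[f]))
    f=ok&(abs(z-.05)<.04)&(abs(y+.12)<.015)&(abs(x)<.09); print("right",f.sum(),np.median(y[f]))
    m=ok&(z>.011)&(z<.05)&(x>-.085)&(x<.03)&(abs(y)<.112)
    if m.sum()>10:
        P=q[m]; mu=np.median(P,0); print("driver",m.sum(),mu,P[:,1].min(),P[:,1].max(),np.sort(P[:,2])[-5:])
        for lo in np.arange(-.11,.11,.03):
            k=(P[:,1]>lo)&(P[:,1]<lo+.03)
            if k.any(): print(round(lo,2),k.sum(),np.median(P[k],0),P[k][:,0].min(),P[k][:,0].max())
    if cam=="top": a=im[110:260,260:410]
    else: b=im[140:290,250:400]
cv2.imwrite("pics/d2.png",cv2.resize(np.hstack([b,a])[:,:,::-1],(800,400),interpolation=2))
E
```

```text
top front outer 255 -0.09956637394452444 [-0.  -0.1]
rim 123 -0.09804271402607052
right 25 -0.1140538496158555
driver 286 [-0.033  0.011  0.023] -0.07808125048613317 0.1112627828912756 [0.034 0.034 0.034 0.035 0.035]
-0.08 4 [-0.081 -0.064  0.012] -0.08327556853766885 -0.07409781990742419
-0.05 76 [-0.035 -0.032  0.03 ] -0.07743384512451972 0.00774030059639686
-0.02 61 [-0.033 -0.007  0.026] -0.07625721331578308 0.025229006607989476
0.01 42 [-0.032  0.026  0.022] -0.08366356647418281 0.016984909356421357
0.04 48 [-0.031  0.054  0.013] -0.07727492472791503 0.029931656282303473
0.07 47 [-0.032  0.085  0.013] -0.08297765561101773 0.020475230361532107
0.1 8 [-0.051  0.107  0.012] -0.08203180244254756 0.026958903769403658
scene front outer 188 -0.10075490003705223 [-0.001 -0.101]
rim 97 -0.09938458682375076
right 1947 -0.11975458299564222
driver 103 [-0.033  0.011  0.025] -0.03519574991384099 0.11165324266302169 [0.033 0.034 0.034 0.034 0.041]
-0.05 14 [-0.034 -0.03   0.032] -0.04140401185062331 -0.027098505271785287
-0.02 36 [-0.035 -0.012  0.028] -0.07686592882102318 0.009848029813214908
0.01 18 [-0.033  0.024  0.024] -0.08038781223499329 0.007754570648903672
0.04 20 [-0.033  0.054  0.024] -0.0728559185462403 -0.026401670407713185
0.07 13 [-0.032  0.077  0.024] -0.03495386088383546 0.029965267264785846
0.1 2 [0.012 0.11  0.026] 0.005294098604299641 0.018821222839108094
```

View pics/d2.png

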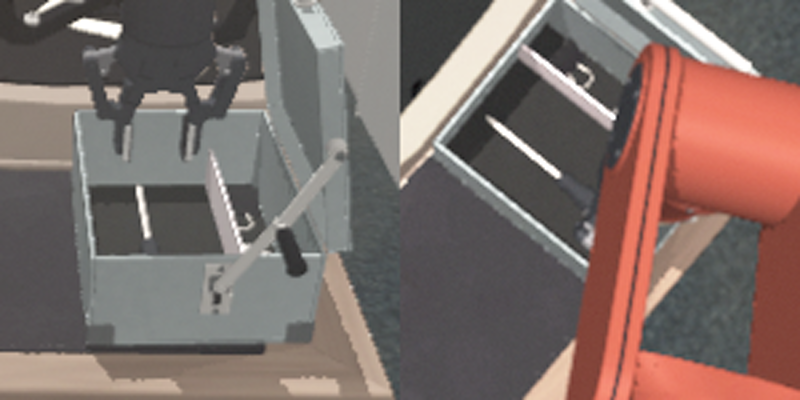

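```bash
python3 - <<'E'
from drv import *
arm.move_linear(T([-.04,-.045,.26]),feed=.3)
for cam in("top","scene"):
    im,D=arm.snapshot(cam); q=(cloud(cam,D)-C0)@RC; x,y,z=np.moveaxis(q,-1,0); ok=D>0
    m=ok&(y<-.148)&(y>-.19)&(abs(x-.055)<.04)&(abs(z-.14)<.04); P=q[m]
    print(cam,len(P)); 
    if len(P)>5: print(P.min(0),P.max(0),np.median(P,0))
    o=toC(ray(cam,(192,256))[0]); 
    if len(P)>5:
        # circle fit, radius 7 mm, points on the visible side
        from scipy.optimize import least_squares
        v=o-P.mean(0); v=np.array([v[0],v[2]])/np.hypot(v[0],v[2])
        r=least_squares(lambda c:np.hypot(P[:,0]-c[0],P[:,2]-c[1])-.007,np.median(P[:,[0,2]],0)-.005*v,loss="soft_l1",f_scale=.002); print(r.x,r.cost)
    r=arm.pinpoint(cam,"stay_grip")
    if r: print(r[0]["score"],inplane(cam,r[0]["pixel"],-.163) if cam=="scene" else toC(onplane(cam,r[0]["pixel"],.14)))
print(arm.state()["t"])
E
```

```text
top 58
[ 0.044 -0.183  0.138] [ 0.06  -0.157  0.152] [ 0.05  -0.173  0.147]
[0.052 0.142] 4.080234779532462e-05
0.56 [ 0.056 -0.168  0.14 ]
scene 118
[ 0.043 -0.188  0.133] [ 0.058 -0.148  0.15 ] [ 0.049 -0.175  0.147]
[0.051 0.142] 0.00011101276107173173
0.6 [ 0.058 -0.163  0.144]
37.525
```

```bash
cat > arc.py <<'E'
from drv import *
import json,sys
pin=np.array([.010,-.167,.0745]); r0=.0785
t=np.radians(18); zt=np.array([0,np.sin(t),-np.cos(t)]); RG=frm(zt,[1,0,0])
def TG(p): return W(np.asarray(p)+zt*G)
def go(a,dr,feed,verbose=True):
    b=np.radians(a); e=np.array([np.cos(b),0,np.sin(b)]); tt=np.array([-e[2],0,e[0]])
    arm.move_linear(TG(pin+(r0+dr)*e),RG,feed)
    s=arm.state(); f=RC.T@s["force"]
    if verbose: print(f"{s['t']:.2f} a {a:.0f} tan {f@tt:.1f} rad {f@e:.1f} y {f[1]:.1f} dr {dr*1e3:.1f} w {s['gripper_width']*1e3:.1f}")
    return f@tt,f@e
E
python3 - <<'E'
from arc import *
gp=np.array([.0515,-.167,.142])
try:
    arm.move_linear(T([-.07,-.2,.26]),feed=.3)
    arm.movep(TG(gp-zt*.09),RG)
    arm.move_linear(TG(gp),RG,feed=.12)
    s=arm.state(); print(s["t"],s["force"])
    arm.gripper_to(0); s=arm.state(); print(s["t"],RC.T@s["force"],s["gripper_width"],s["finger_force"])
except arm.PlanningError as e: print("PE",e)
E
```

```text
39.6667 [ 0.216 -1.013  0.173]
40.0667 [-3.326 -2.099  4.072] 0.012188547593665429 58.43050539493561
```

```bash
python3 - <<'E'
from arc import *
dr=0.;a=58.4
try:
    while a<100:
        a+=3; ft,fr=go(a,dr,.05)
        dr=float(np.clip(dr+.00015*fr,-.005,.005))
        if abs(ft)>20 or abs(fr)>25: print("STOP");break
    json.dump([a,dr],open("arc.json","w"))
except arm.PlanningError as e: print("PE",e)
print(stay())
E
```

```text
40.32 a 61 tan -4.8 rad 2.1 y -0.7 dr 0.0 w 12.0
40.57 a 64 tan -3.9 rad 3.7 y -0.2 dr 0.3 w 11.8
40.82 a 67 tan -4.8 rad 3.9 y -0.7 dr 0.9 w 11.6
41.07 a 70 tan -2.0 rad 5.2 y -1.5 dr 1.5 w 12.0
41.32 a 73 tan -2.8 rad 4.3 y -2.1 dr 2.2 w 11.7
41.57 a 76 tan -3.1 rad 3.5 y -2.0 dr 2.9 w 12.1
41.82 a 79 tan -1.7 rad 4.9 y -3.4 dr 3.4 w 11.8
42.07 a 82 tan -0.4 rad 1.1 y -3.5 dr 4.1 w 11.8
42.32 a 85 tan -2.0 rad -0.4 y -3.5 dr 4.3 w 11.8
42.57 a 88 tan -0.7 rad 1.4 y -4.9 dr 4.2 w 11.8
42.82 a 91 tan -1.0 rad 0.1 y -5.3 dr 4.4 w 12.1
43.07 a 94 tan -0.0 rad 1.0 y -5.0 dr 4.5 w 12.1
43.32 a 97 tan -1.0 rad -0.2 y -4.4 dr 4.6 w 11.9
43.57 a 100 tan -0.9 rad -0.5 y -4.8 dr 4.6 w 12.4
{'stay_grip': (array([-0.005, -0.163,  0.157]), 0.65), 'shoe_pin': (array([-0.389, -0.129,  0.24 ]), 0.61), 'r': np.float64(0.3926), 'ang': np.float64(-12.1)}
```

```bash
python3 - <<'E'
from arc import *
c=np.array([0,0,.0046]); a=100.
try:
    while a<186:
        a+=3; b=np.radians(a); e=np.array([np.cos(b),0,np.sin(b)])
        pin0=pin.copy(); pin[:]=pin0+c; ft,fr=go(a,0,.05); pin[:]=pin0
        c=c+.00015*fr*e
        if abs(ft)>15 or abs(fr)>20: print("STOP");break
    print(c); json.dump([a,*c],open("arc.json","w"))
except arm.PlanningError as e: print("PE",e)
im,D=arm.snapshot("scene"); q=(cloud("scene",D)-C0)@RC; x,y,z=np.moveaxis(q,-1,0)
m=(D>0)&(abs(z-.13)<.06)&(abs(x)<.08)&(abs(y)<.1); print(m.sum(),np.polyfit(x[m],z[m],1))
E
```

```text
43.97 a 103 tan -2.4 rad -1.5 y -5.1 dr 0.0 w 12.0
44.22 a 106 tan 1.7 rad 5.5 y -6.0 dr 0.0 w 11.8
44.47 a 109 tan 0.5 rad -0.5 y -5.7 dr 0.0 w 11.8
44.72 a 112 tan 0.3 rad -0.4 y -5.7 dr 0.0 w 11.7
44.97 a 115 tan 1.3 rad 0.2 y -5.6 dr 0.0 w 11.9
45.22 a 118 tan 1.4 rad -0.6 y -5.2 dr 0.0 w 11.7
45.47 a 121 tan 0.9 rad 1.0 y -4.7 dr 0.0 w 11.7
45.72 a 124 tan 0.2 rad -2.1 y -5.8 dr 0.0 w 12.2
45.97 a 127 tan 1.3 rad -1.3 y -5.4 dr 0.0 w 11.7
46.22 a 130 tan 1.8 rad 0.4 y -6.0 dr 0.0 w 11.6
46.47 a 133 tan 2.5 rad -0.8 y -5.8 dr 0.0 w 11.1
46.72 a 136 tan 2.0 rad -1.1 y -5.2 dr 0.0 w 11.9
46.97 a 139 tan 2.5 rad -1.6 y -3.9 dr 0.0 w 12.0
47.22 a 142 tan 3.3 rad -0.1 y -5.4 dr 0.0 w 11.7
47.47 a 145 tan 3.9 rad -1.7 y -5.8 dr 0.0 w 11.8
47.72 a 148 tan 3.8 rad -0.1 y -4.9 dr 0.0 w 11.8
47.97 a 151 tan 4.1 rad -1.5 y -4.6 dr 0.0 w 11.9
48.22 a 154 tan 5.1 rad -0.1 y -6.2 dr 0.0 w 11.7
48.47 a 157 tan 4.3 rad -1.2 y -4.9 dr 0.0 w 11.8
48.72 a 160 tan 4.1 rad -0.5 y -5.3 dr 0.0 w 12.0
48.97 a 163 tan 4.5 rad -0.7 y -5.0 dr 0.0 w 11.5
49.22 a 166 tan 4.9 rad 0.6 y -5.8 dr 0.0 w 11.7
49.47 a 169 tan 4.0 rad -0.3 y -5.9 dr 0.0 w 11.6
49.72 a 172 tan 5.1 rad 0.5 y -4.4 dr 0.0 w 11.6
49.97 a 175 tan 3.6 rad 0.3 y -5.1 dr 0.0 w 12.0
50.22 a 178 tan 3.8 rad -0.0 y -5.9 dr 0.0 w 11.8
50.47 a 181 tan 4.1 rad 0.4 y -6.2 dr 0.0 w 11.8
50.72 a 184 tan 2.5 rad 0.6 y -5.7 dr 0.0 w 11.6
50.97 a 187 tan 2.3 rad 1.8 y -5.7 dr 0.0 w 11.8
[0.001 0.    0.004]
610 [-0.045  0.126]
```

```bash
python3 - <<'E'
from arc import *
v=json.load(open("arc.json")); a=v[0]; pin[:]+=np.array(v[1:])
def lid():
    im,D=arm.snapshot("scene"); q=(cloud("scene",D)-C0)@RC; x,y,z=np.moveaxis(q,-1,0)
    m=(D>0)&(abs(z-.125)<.02)&(abs(x)<.08)&(abs(y)<.1); return m.sum(),np.polyfit(x[m],z[m],1)
while a<198:
    a+=1; ft,fr=go(a,0,.03)
    if ft<-5: break
print(a,lid())
E
```

```text
51.27 a 188 tan 2.0 rad 1.7 y -6.2 dr 0.0 w 11.9
51.52 a 189 tan 2.0 rad 1.6 y -6.1 dr 0.0 w 11.8
51.77 a 190 tan 1.3 rad 2.5 y -6.3 dr 0.0 w 11.8
52.02 a 191 tan 1.2 rad 2.7 y -7.0 dr 0.0 w 11.7
52.27 a 192 tan 2.7 rad 1.0 y -6.9 dr 0.0 w 11.5
52.52 a 193 tan 0.6 rad 0.8 y -6.7 dr 0.0 w 12.0
52.77 a 194 tan -4.6 rad 0.8 y -8.2 dr 0.0 w 11.6
53.02 a 195 tan -10.9 rad 2.7 y -8.5 dr 0.0 w 11.5
195.0 (np.int64(535), array([-0.004,  0.122]))
```

```bash
python3 - <<'E'
from arc import *
v=json.load(open("arc.json")); pin[:]+=np.array(v[1:])
go(194,0,.03)
arm.gripper_to(.045); s=arm.state(); print(s["t"],s["force"])
arm.move_linear(s["tcp_pos"]-RG[:,2]*0 - RC@(zt*.12),feed=.15)
arm.move_linear(arm.state()["tcp_pos"]+RC@np.array([-.10,-.06,.12]),feed=.25)
for cam in("scene","top"):
    im,D=arm.snapshot(cam); q=(cloud(cam,D)-C0)@RC; x,y,z=np.moveaxis(q,-1,0)
    m=(D>0)&(abs(z-.125)<.02)&(abs(x)<.08)&(abs(y)<.1); print(cam,m.sum(),np.polyfit(x[m],z[m],1),np.median(z[m]))
    g=(D>0)&(y<-.14)&(y>-.20)&(abs(x+.06)<.06)&(z>.03)&(z<.1)
    if g.any(): print("grip",np.median(x[g]),np.median(z[g]))
    if cam=="scene": cv2.imwrite("pics/end.png",cv2.resize(im[:,:,::-1],(800,600)))
print(arm.state()["t"])
E
```

```text
53.32 a 194 tan -5.3 rad 2.1 y -7.9 dr 0.0 w 11.9
53.7333 [ 0.006 -0.964 -0.249]
scene 2814 [0.    0.122] 0.12171531426511224
grip -0.06724693304515897 0.06181033022908912
top 4707 [0.001 0.121] 0.12140393629851505
grip -0.06639970104421448 0.06241763563599673
55.6
```

View pics/end.png

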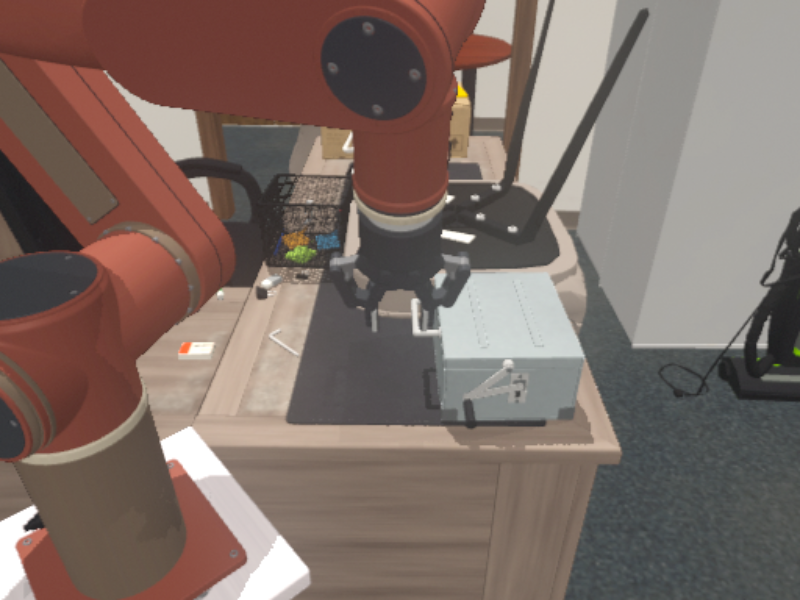

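The lid is level and shut, the stay is folded with its grip at (415,470), and the hex key and eraser lie where they were. The gripper is clear of everything.

```bash
python3 -c "
from rig import arm
print(arm.sign_off())"
```

```text
the job is handed in; nothing more can be done
None
```

The screwdriver lies flat in the front bay, the stay is folded and the chest is fully shut, handed in at about 56 s; on lowering, the gripper pressed the chest's front wall with roughly 14 N and let the screwdriver go up to 3 mm above the floor, the chest did not shift, and the battery was not re-checked at the end.

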